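# Draw the bottom soldering block from its gravity magazine with a hook

## Robot

A 6-joint arm with a two-finger parallel gripper is mounted at the origin on the work surface; the furniture and walls round the work are solid. World frame = base frame: x ahead of the robot, y to its left, z up, the work surface at z = 0. Lengths are in m, angles in rad, forces in N, time in s.
With the tool pointing down it reaches from about 0.3 to 0.875 m from the base axis. Payload 6.4 kg.
Tool frame: the origin (TCP) lies at the very end of the fingers, on their centre line; the grasp point (between the pads) lies 19 mm behind it; z points along the fingers, y is the line along which they close (so a half turn about z gives the same grasp; the last joint's range is limited). The gripper opens to 85 mm and grips with 20 to 120 N. Pads are 22 mm wide; open, the fingers measure 114 mm over their backs; the gripper's body (76 mm by 85 mm) begins 54 mm behind the grasp point. The pads swing forward as they close: fully open they stand 13 mm farther back than shut.
Start: joints at [-1.499, 0.181, 1.607, -0, 1.354, -0.206], TCP at [0.158, -0.553, 0.231] pointing down, gripper open.
Joint ranges: [-2.99, 2.99], [-0.89, 2.07], [0.3, 2.58], [-1.14, 4.28], [0, 2.63], [-3.12, 3.12]. Speed limits (rad/s): [2.57, 2.57, 3.01, 3.14, 3.14, 3.14].

## Interface

Orientations are given as a unit quaternion [w, x, y, z].
In Python, from bench import * gives the robot as it stands. The module is installed in compiled form; this text tells all that it offers.
- The arm moves only by the tool arm_command, never from a script. Its arguments are lists of equal length, an entry for each row: "dp": the shift along the tool's x, y, z in units of 0.25 m (1.0 is 0.25 m), a list of three; "turn": the turn, a rotation vector about the tool's x, y, z in units of 30 degrees (1.0 is 30 degrees), a list of three; "jaw": the opening, from 0 (shut) to 1 (fully open). A call has 1 to 5 rows; each row is the pose to reach, as a shift and turn from the pose commanded when the call began, along the tool's axes at that moment; what a row does not reach only later rows make up. A row lasts 1/8 s, in which the tool goes at most 62.5 mm and 10.7 degrees, less where a joint would pass 70% of its speed; a pose out of reach is approached as far as the arm can. A call with a number of a shift or a turn outside -1 to 1 is refused whole. A call with a gripper value outside its range is refused whole. The fingers move at their own pace and stop on an object; the grip force is fixed at half the most. Time passes only in rows, so rows that repeat a pose let the fingers close. It gives the time, the measured TCP pose, the force, the opening and the grip force at its end, in the units of the state.
- get_obs(): the state, without advancing time (a new reading comes with each control period).
- camera(name): name is "side" or "top"; returns the picture (384x512x3 uint8, blue, green, red); there is no depth.
- get_calibration(name): a dict with "camera_matrix" (3x3 intrinsics, pixels), "k1" (the pictures are not rectified: a ray, as slopes to the right and down, at radius r is drawn at 1 + k1 r^2 times it, then the intrinsics apply), "R" (3x3) and "t" (3): a world point X has camera coordinates R X + t. Camera axes: x right, y down, z forward; pixel columns grow to the right and rows downward; lengths in m; the calibration is good to about 2 mm. A picture is of the moment at which its call begins. get_calibration takes no time and is no camera call.
- hand_in(): hands the job in; it is judged then, once.
The state is a dict: "time_s": time; "q": joint angles; "dq": joint speeds; "joint_efforts": joint torques, N m; "eef_pos": TCP position; "eef_rot": TCP orientation; "wrist_force": force on the tool from outside, world axes, zero at the start; "torque": the same for the moment, N m; "opening": opening from 0.0 (shut) to 1.0 (fully open); "grasp_force": force on a finger pad.
Only numpy, scipy, OpenCV 4.12 (cv2) and the standard library are available. Lean on these libraries where they do the work, as an engineer would, in place of code of your own. Each camera call takes 0.05 s, during which the arm holds its last target. There are 200 camera calls.

## Task

A loupe has been left on the runway of the soldering-block magazine: first lift it off and set it down flat on the bench, clear of the board. Then take the draw hook, catch the wire eye of the bottom block with it and pull that block straight out from under the stack until the blocks above have dropped down flat in its place, but keep it wholly on the board and square to it; the blocks crumble, so do not touch them with the gripper. Last, unhook, lay the hook flat on the bench off the board, and leave the two bottles and the tin standing where they are.

Things in the scene. Friction and masses are not known exactly. Their poses are not given: they have to be found in the camera images.
- magazine: Block magazine, fixed to the bench at a new place and heading each time. Origin on its underside; z up; blocks leave towards its -x. Wooden board 280 x 100 x 10 mm (x = -125 to 155 mm, y = +-50 mm) with a steel runway strip, top at z = 12 mm. Four aluminium corner angles, 140 mm high, hold a stack of four blocks centred at x = 95, y = 0. The frame below is this one.
- gate (a point): Middle of the magazine's outlet on the runway (x = 46, y = 0, z = 12 mm; axes as the magazine's). Corner angles and feet fill y = +-48 mm from x = 44 to 146 mm. The front flanges begin 29 mm above the runway, so only the bottom block can leave; between them (y = +-20 mm) all four eyes stand out. The others drop once the bottom block is pulled at least about 120 mm.
- runway (a point): Middle of the runway's top, x = -45 mm, y = 0, z = 12 mm in the magazine's frame; axes as the magazine's. Apart from the things listed here the bench is bare and free to lay things on from 0.34 to 0.55 m ahead of the robot and from 0.02 to 0.36 m to its left.
- block_1: Bottom soldering block: off-white brick 90 (x) x 62 (y) x 24 (z) mm, about 0.12 kg, bound with steel strip. Origin: centre of its underside. Axes parallel to the magazine's at the start; its eye is on its -x end. Pulling it from under the others takes some 2 to 6 N.
- eye_1 (a point): Middle of the pull eye of block_1: an upright loop of 3 mm wire in the block's x-z plane, so a toe passes through it sideways, along y. The opening reaches from the block's end (x = -45 mm in the block's frame) to x = -67 mm, and from z = 5 to 19 mm; this point is at x = -56, z = 12 mm. The other blocks' eyes stand right above it, 24 mm apart.
- block_2: Second block from below, the same as block_1; origin at the centre of its underside.
- block_3: Third block from below, the same.
- block_4: Top block, the same.
- draw_hook: Draw hook lying flat on the bench, 0.09 kg. Origin: underside of its handle. Dark flat-sided handle 18 (y) x 20 (z) mm, x = -50 to 38 mm; from it a 5 mm steel rod runs along +x (axis y = 0, z = 5 mm) to x = 160 mm and bends into a straight toe along +y, ending at y = 24 mm. Centre of mass near x = 17 mm.
- hook_toe (a point): Middle of the hook's toe: x = 162.5, y = 12, z = 5 mm in the hook's frame. In use the hook is held level and points along the magazine's +x, its rod on the -y side of the eye and its toe through the eye along +y.
- loupe: Folding loupe lying on the runway, 50 x 33 x 17 mm. Origin: centre of its underside. Its round black shell (32 mm across, 15 mm high) is centred at y = +8 mm; a 16 mm wide, 9 mm high folded lens sticks out to y = -25 mm. Its +y points along the magazine's -x, within 35 degrees.
- flux_bottle: Bystander: clear corked bottle, 58 mm across, 120 mm high; origin at the centre of its underside. It stands beside the stack.
- amber_bottle: Bystander: small amber dropper bottle, 34 mm across, 85 mm high; origin at the centre of its underside. It stands beside the stack.
- bench_pin: Wooden bench pin at the bench's edge, fixed, 135 mm (x) x 56 mm (y), 13 mm high; origin at the centre of its underside. It does not move.
- tin: Bystander: closed round tin, 64 mm across, 22 mm high; origin at the centre of its underside. It stands near the gate on the +y side of the magazine.
Not all that is in view belongs to the job. Leave any green or pink look-alike of the block_2 alone.

How it is judged:
By the outcome, as a careful person would: the job done as asked, in the order asked, and still so for the second after the job is handed in, with the robot touching nothing.
It also fails if it takes over 58 s, if anything falls off the work surface, if the arm or the gripper's body presses on something with over 40 N, if the wrist force passes 120 N, or if a joint passes its speed limit or range.

## Working session

There is one attempt and no reset: what is moved stays moved. The work goes in short steps, Python scripts to look and compute and a tool call to move; the robot and the scene stay as the last step left them, time stands still between calls to the robot, and variables do not carry over. Pictures are saved under pics/ and viewed, at most 10 in all, crops included, and the job is handed in when it is done.

Besides the shell and the picture viewer there is one more tool, called after "Request:" as name(argument=value, ...), one argument or row to a line, values as JSON. arm_command: Moves the arm, as the interface text tells. Its arguments: {"type":"object","properties":{"dp":{"type":"array"},"turn":{"type":"array"},"jaw":{"type":"array"}},"required":["dp","turn","jaw"]}

```bash
mkdir -p pics; cat > h.py <<'E'
from bench import *
import numpy as np, cv2
from scipy.spatial.transform import Rotation as Rn
def cal(n):
    c=get_calibration(n); return np.array(c["camera_matrix"]),c["k1"],np.array(c["R"]),np.array(c["t"])
def proj(n,X):
    K,k,R,t=cal(n); p=np.atleast_2d(X)@R.T+t; s=p[:,:2]/p[:,2:]; s=s*(1+k*(s**2).sum(1,keepdims=True)); return s@K[:2,:2].T+K[:2,2]
def ray(n,uv):
    K,k,R,t=cal(n); d=np.linalg.solve(K,[uv[0],uv[1],1.])[:2]; s=d.copy()
    for _ in range(20): s=d/(1+k*(s@s))
    return -R.T@t, R.T@np.array([s[0],s[1],1])
def onz(n,uv,z):
    o,d=ray(n,uv); return o+d*(z-o[2])/d[2]
E
python3 - <<'E'
from h import *
for n in("side","top"):
    im=camera(n); cv2.imwrite(f"pics/{n}0.png",im)
    c=get_calibration(n); print(n,c)
o=get_obs(); print(o)
E
```

```text
side {'camera_matrix': array([[425.05176901,   0.        , 256.74044531],
       [  0.        , 425.05176901, 192.67618228],
       [  0.        ,   0.        ,   1.        ]]), 'k1': -0.03805973907344376, 'R': array([[-0.87198411, -0.48947214, -0.00779352],
       [-0.26482291,  0.48504638, -0.83342596],
       [ 0.41171901, -0.72467029, -0.55257617]]), 't': array([0.42717764, 0.23468921, 0.92730232])}
top {'camera_matrix': array([[490.89053341,   0.        , 252.18131929],
       [  0.        , 490.89053341, 191.59427113],
       [  0.        ,   0.        ,   1.        ]]), 'k1': -0.1614013274850239, 'R': array([[ 0.02726863, -0.99957989, -0.00982203],
       [-0.99598704, -0.02633012, -0.08553676],
       [ 0.08524221,  0.01211509, -0.9962866 ]]), 't': array([-0.05222386,  0.50334805,  1.27686029])}
{'time_s': 0.1, 'q': array([-1.49931888e+00,  1.81473402e-01,  1.60791826e+00,  2.64109920e-05,
        1.35378089e+00, -2.06262775e-01]), 'dq': array([ 0.00101366, -0.00225788, -0.00311702, -0.00148529, -0.00024646,
        0.0003306 ]), 'joint_efforts': array([ 3.19323226e-04, -4.45878124e+01, -3.52237129e+01, -2.69055299e-04,
        4.12386842e-03, -9.04426059e-06]), 'eef_pos': array([ 0.15766476, -0.55244786,  0.23046554]), 'eef_rot': array([-7.87288560e-04,  9.90373118e-01,  1.38421325e-01,  6.60607813e-05]), 'wrist_force': array([ 0.06677509,  0.14207513, -0.02244991]), 'torque': array([-0.00046357,  0.04256798,  0.02155901]), 'grasp_force': 0.0, 'opening': 0.9989148619623872}
```

View pics/top0.png

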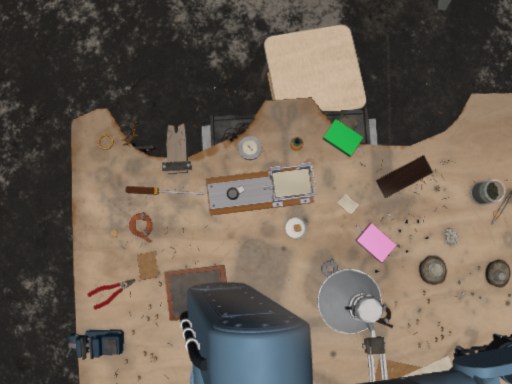

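View pics/side0.png

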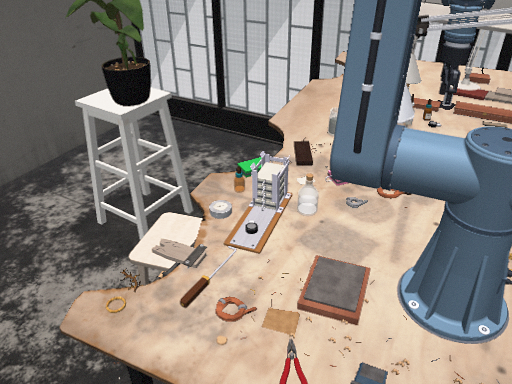

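Top view: magazine at about (260,188) with its outlet to the left and the loupe at (233,193). The hook's handle is at (142,190), the tin at (249,148), the amber bottle at (297,143) and the flux bottle at (295,228). The green (343,137) and pink (376,242) blocks are decoys. The hook is the only tool with a handle and rod next to the runway, so I'll confirm it in an enlarged crop.

```bash
python3 - <<'E'
from h import *
im=cv2.imread("pics/top0.png"); c=im[125:245,115:325]
a=cv2.resize(c,None,fx=3.8,fy=3.8,interpolation=cv2.INTER_CUBIC)
cv2.imwrite("pics/c1.png",a)
s=cv2.imread("pics/side0.png")[150:310,170:330]
cv2.imwrite("pics/c2.png",cv2.resize(s,None,fx=3.7,fy=3.7,interpolation=cv2.INTER_CUBIC))
E
```

```text
(no output)
```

View pics/c1.png

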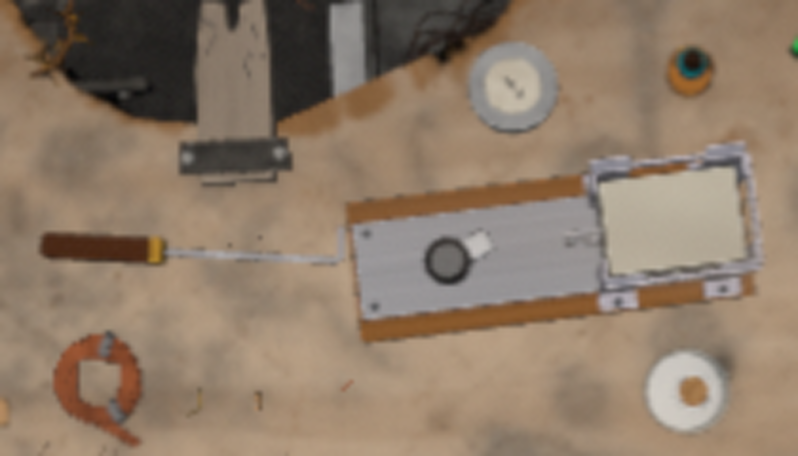

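View pics/c2.png

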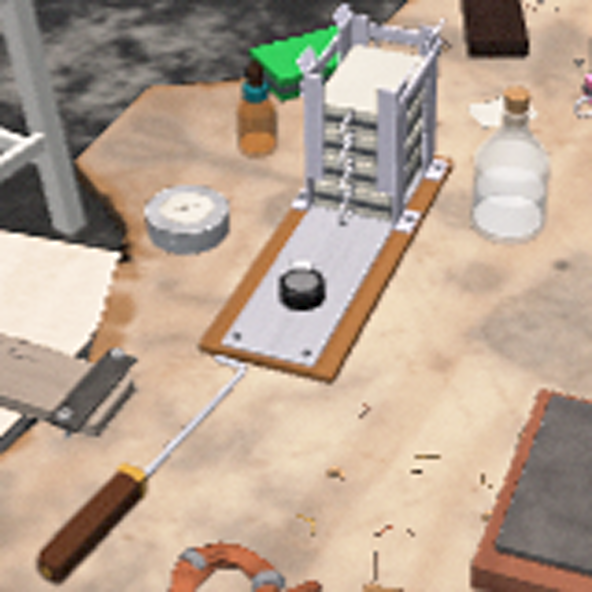

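Crop confirms it: brown handle at crop (100,248), rod running right to (338,262), and a toe bent up at (342,245), which matches the draw hook. The loupe shell is at (447,260), with its lens toward (480,243) and the stack. Now I'll measure.

```bash
python3 - <<'E'
from h import *
im=cv2.imread("pics/top0.png"); x0,y0=115,125
S=4; c=cv2.resize(im[125:245,115:325],None,fx=S,fy=S,interpolation=cv2.INTER_CUBIC)
hsv=cv2.cvtColor(c,cv2.COLOR_BGR2HSV)
def uv(p): return np.array([(p[0]+.5)/S-.5+x0,(p[1]+.5)/S-.5+y0])
def blobs(m,amin=60):
    n,l,st,ce=cv2.connectedComponentsWithStats(m)
    return [(l==i,st[i]) for i in range(1,n) if st[i,4]>amin]
def rep(name,m,z,amin=200):
    for b,st in blobs(m,amin):
        ys,xs=np.nonzero(b); cnt=np.stack([xs,ys],1).astype(np.float32)
        P=np.array([onz("top",uv(p),z)[:2] for p in cv2.boxPoints(cv2.minAreaRect(cnt))])
        cen=onz("top",uv(cnt.mean(0)),z)
        e=P[1]-P[0],P[2]-P[1]; e=sorted(e,key=np.linalg.norm)
        print(name,st[:4],"cen",cen[:2].round(4),"box",P.mean(0).round(4),"size",[round(np.linalg.norm(v)*1e3,1) for v in e],"long dir deg",round(np.degrees(np.arctan2(e[1][1],e[1][0])),1))
H,Sa,V=cv2.split(hsv)
for p in [(420,207),(500,315),(460,275),(700,230),(100,260),(470,275),(505,257),(560,230)]:
    print(p,hsv[p[1],p[0]])
m=lambda a:(a.astype(np.uint8))*255
rep("brown",m((Sa>150)&(H<20)&(V>90)),.010,800)
rep("block",m((Sa<60)&(Sa>18)&(V>190)&(H>20)&(H<35)),.108,800)
rep("dark",m((V<110)&(Sa>100)&(H<15)),.018,800)
k=m((V<110)&(Sa<90));rep("shell",k,.027,300)
rep("gray",m((Sa<50)&(V>140)&(V<230)),.012,1500)
E
```

```text
(420, 207) [ 14 108 116]
(500, 315) [160   5 151]
(460, 275) [ 12  11 111]
(700, 230) [ 19  39 183]
(100, 260) [ 11 179  74]
(470, 275) [ 15  14 109]
(505, 257) [ 13   9 193]
(560, 230) [  0   8 154]
brown [368 187 242  46] cen [0.5441 0.0017] box [0.5439 0.0036] size [np.float64(10.9), np.float64(162.8)] long dir deg -81.4
brown [674 302  63  21] cen [ 0.479  -0.1405] box [ 0.4793 -0.1424] size [np.float64(11.1), np.float64(41.4)] long dir deg -82.5
brown [381 312 246  46] cen [ 0.46   -0.0084] box [ 0.4599 -0.0086] size [np.float64(12.3), np.float64(164.0)] long dir deg -81.7
brown [ 58 354  85 112] cen [0.4042 0.271 ] box [0.3963 0.2646] size [np.float64(40.9), np.float64(80.7)] long dir deg -157.9
brown [115 359  32  74] cen [0.4123 0.2385] box [0.413  0.2388] size [np.float64(17.8), np.float64(49.8)] long dir deg -163.1
dark [ 43 245 113  32] cen [0.502  0.2636] box [0.502  0.2642] size [np.float64(17.7), np.float64(76.4)] long dir deg -91.4
shell [16  0 56 57] cen [0.6635 0.3059] box [0.6578 0.3083] size [np.float64(38.2), np.float64(38.7)] long dir deg 3.6
shell [ 67   0 195 1
[... 807 characters left out ...]
ize [np.float64(18.4), np.float64(63.9)] long dir deg -177.8
gray [494  44  93  90] cen [ 0.6265 -0.0283] box [ 0.6265 -0.0265] size [np.float64(59.6), np.float64(62.6)] long dir deg -20.1
gray [623 149 182 155] cen [ 0.5327 -0.1477] box [ 0.5364 -0.1465] size [np.float64(92.6), np.float64(115.2)] long dir deg -80.8
gray [371 207 262 129] cen [ 0.5028 -0.0078] box [ 0.5026 -0.0073] size [np.float64(67.9), np.float64(172.9)] long dir deg -81.6
gray [178 238 186  41] cen [0.501  0.1412] box [0.5    0.1475] size [np.float64(26.2), np.float64(125.7)] long dir deg -81.2
gray [678 367  90  89] cen [ 0.4125 -0.1536] box [ 0.4119 -0.1539] size [np.float64(55.5), np.float64(60.2)] long dir deg -138.5
```

```bash
python3 - <<'E'
from h import *
im=cv2.imread("pics/top0.png"); x0,y0=115,125
S=4; c=cv2.resize(im[125:245,115:325],None,fx=S,fy=S,interpolation=cv2.INTER_CUBIC)
H,Sa,V=cv2.split(cv2.cvtColor(c,cv2.COLOR_BGR2HSV))
def W(p,z): return onz("top",((p[0]+.5)/S-.5+x0,(p[1]+.5)/S-.5+y0),z)[:2]
def line(P):
    vx,vy,a,b=cv2.fitLine(np.float32(P),cv2.DIST_HUBER,0,.001,.001).ravel()
    if vy>0: vx,vy=-vx,-vy
    return np.array([a,b]),np.array([vx,vy]),round(np.degrees(np.arctan2(vy,vx)),2)
br=(Sa>140)&(H<20)&(V>80)
U=[W((x,np.nonzero(br[180:240,x])[0].min()+180-.5),.010) for x in range(375,600,4)]
L=[W((x,np.nonzero(br[305:365,x])[0].max()+305+.5),.010) for x in range(390,620,4)]
lu,ll=line(U),line(L); print("upper",lu,"lower",ll)
h=np.radians((lu[2]+ll[2])/2); ex=np.array([np.cos(h),np.sin(h)]); ey=np.array([-ex[1],ex[0]])
print("width",(lu[0]-ll[0])@ey)
yc=((lu[0]+ll[0])/2)@ey
# left end: gradients along mag x
E_=[W((np.nonzero(br[y,350:420])[0].min()+350-.5,y),.010)@ex for y in list(range(218,228,2))+list(range(338,352,2))]
print("left end s",np.round(E_,4), "yc",yc,h*57.2958)
g=(Sa<50)&(V>120)
G=[W((np.nonzero(g[y,350:420])[0].min()+350-.5,y),.012)@ex for y in range(245,315,6)]
print("strip left s",np.round(G,4))
# block top
bl=((Sa>22)&(Sa<80)&(V>165)&(H>14)&(H<36)).astype(np.uint8); bl[:,:625]=0; bl[:170]=0; bl[300:]=0; bl[:,790:]=0
bl=cv2.morphologyEx(bl,cv2.MORPH_OPEN,np.ones((5,5)))
ys,xs=np.nonzero(bl); r=cv2.minAreaRect(np.float32(np.stack([xs,ys],1))); B=np.array([W(p,.108) for p in cv2.boxPoints(r)])
print("block",B.mean(0),[np.linalg.norm(B[i]-B[i-1]) for i in(1,2)],np.degrees(np.arctan2(*(B[1]-B[0])[::-1])), "s,t",B.mean(0)@ex,B.mean(0)@ey-yc)
# hook rod: bright low-sat pixels, centroid per column
def mid(x,lo,hi):
    w=np.clip(150-Sa[lo:hi,x].astype(float)- 60,0,None); return (w*np.arange(lo,hi)).sum()/w.sum() if w.sum()>0 else None
R=[W((x,mid(x,255,285)),.005) for x in range(185,340,4) if mid(x,255,285)]
print("rod",line(R),R[0],R[-1])
T=[W(((lambda w:(w*np.arange(345,366)).sum()/w.sum())(np.clip(90-Sa[y,345:366].astype(float),0,None)+1e-6),y),.005) for y in range(242,272,4)]
print("toe",np.round(T,4))
d=((V<120)&(Sa>110)&(H<15)); d[:,:30]=0;d[:,165:]=0;d[:235]=0;d[290:]=0
ys,xs=np.nonzero(d); print("handle px",xs.min(),xs.max()); 
print("handle ends",W((xs.min(),np.median(ys)),.012),W((xs.max(),np.median(ys)),.012),"line",line([W((x,ys[xs==x].mean()),.02) for x in range(50,150,3)]))
# loupe lens
wl=((Sa<40)&(V>185)).astype(np.uint8); wl[:, :460]=0;wl[:,540:]=0;wl[:235]=0;wl[285:]=0
ys,xs=np.nonzero(wl); print("lens",xs.mean(),ys.mean(),len(xs),W((xs.mean(),ys.mean()),.021))
E
```

```text
upper (array([0.5496602, 0.0028607], dtype=float32), array([ 0.15011579, -0.98866844], dtype=float32), np.float32(-81.37)) lower (array([ 0.45395193, -0.00918525], dtype=float32), array([ 0.1483815 , -0.98893017], dtype=float32), np.float32(-81.47))
width 0.0964343
left end s [-0.0045 -0.0047 -0.0048 -0.005  -0.0045  0.0095 -0.0046 -0.0047 -0.0049
 -0.0051 -0.0052 -0.0054] yc 0.49571836 -81.42003
strip left s [-0.0151 -0.0149 -0.016  -0.0158 -0.0196 -0.02   -0.0039 -0.0036 -0.0034
 -0.0032 -0.0037 -0.0035]
block [ 0.52218549 -0.13653253] [np.float64(0.08917653482800561), np.float64(0.061966166899830845)] -81.56455425607562 s,t 0.2129094735059081 0.0002537841707841437
rod (array([0.49964598, 0.15903662], dtype=float32), array([ 0.00525861, -0.9999862 ], dtype=float32), np.float32(-89.7)) [0.49981207 0.20779891] [0.5001215  0.10456377]
toe [[0.52   0.0917]
 [0.5173 0.0918]
 [0.5146 0.0918]
 [0.5119 0.0918]
 [0.5092 0.0916]
 [0.5065 0.0916]
 [0.5038 0.0916]
 [0.5011 0.0927]]
handle px 44 155
handle ends [0.50166804 0.30329197] [0.50365738 0.22704299] line (array([0.50186867, 0.2668071 ], dtype=float32), array([-0.02502795, -0.9996868 ], dtype=float32), np.float32(-91.43))
lens 502.99595141700405 257.7165991902834 247 [ 0.51051575 -0.00725551]
```

```bash
cat >> h.py <<'E'
h=np.radians(-81.45); EX=np.array([np.cos(h),np.sin(h)]); EY=np.array([-EX[1],EX[0]]); O=np.array([.5078,-.0430])
def mag(x,y): return O+x*EX+y*EY
def go(x,y,z,hd):
    o=get_obs(); w=o["eef_rot"]; R=Rn.from_quat([*w[1:],w[0]])
    hr=np.radians(hd); c,s=np.cos(hr),np.sin(hr); T=Rn.from_matrix(np.array([[c,s,0],[s,-c,0],[0,0,-1.]]))
    d=R.inv().apply(np.array([x,y,z])-o["eef_pos"]); v=(R.inv()*T).as_rotvec(degrees=True)
    print("t",round(o["time_s"],2),"pos",o["eef_pos"].round(4),"dp",(d/.25).round(4),"turn",(v/30).round(4))
E
python3 - <<'E'
from h import *
print("origin top",proj("top",[[0,0,0]]))
for z in (0,.1,.2,.3,.4,.5): 
    p=onz("top",(350,300),z); print(z,p.round(3),proj("side",p).round())
# mag check in side: block top corners, board corners, toe
P=[[*mag(x,y),z] for x,y,z in[(-125,50,10),(-125,-50,10),(155,-50,10),(50,31,108),(50,-31,108),(140,-31,108)] for x,y,z in[(x/1e3,y/1e3,z/1e3)]]
print(proj("side",P).round(1)); print("toe/handle",proj("side",[[.5,.0917,.005],[.524,.0917,.005],[.5,.304,.01]]).round(1))
im=cv2.imread("pics/side0.png"); s=im.copy()
for p in proj("side",P): cv2.circle(s,tuple(np.int32(p.round())),1,(0,0,255),-1)
for p in proj("side",[[.5,.0917,.005],[.524,.0917,.005],[.5,.304,.01]]): cv2.circle(s,tuple(np.int32(p.round())),1,(255,0,255),-1)
a=cv2.resize(s[150:310,170:330],None,fx=3,fy=3,interpolation=cv2.INTER_NEAREST)
b=cv2.resize(im[0:240,330:512],None,fx=1.6,fy=2,interpolation=cv2.INTER_CUBIC)
cv2.imwrite("pics/c3.png",np.hstack([a,b[:480]]))
go(.498,.0133,.25,121.4)
E
```

```text
origin top [[232.61278914 380.2011795 ]]
0 [ 0.223 -0.308  0.   ] [[388. 202.]]
0.1 [ 0.236 -0.288  0.1  ] [[387. 174.]]
0.2 [ 0.249 -0.269  0.2  ] [[386. 144.]]
0.3 [ 0.262 -0.25   0.3  ] [[385. 110.]]
0.4 [ 0.275 -0.231  0.4  ] [[384.  71.]]
0.5 [ 0.288 -0.211  0.5  ] [[383.  28.]]
[[223.  242.4]
 [259.9 251.5]
 [292.6 192.7]
 [254.3 177.1]
 [275.9 181.2]
 [286.  165.4]]
toe/handle [[235.3 249.6]
 [227.2 246.6]
 [183.2 305.3]]
t 0.1 pos [ 0.1577 -0.5524  0.2305] dp [ 1.9297 -1.8031 -0.0747] turn [-1.4000e-03 -3.2000e-03 -3.5162e+00]
```

View pics/c3.png

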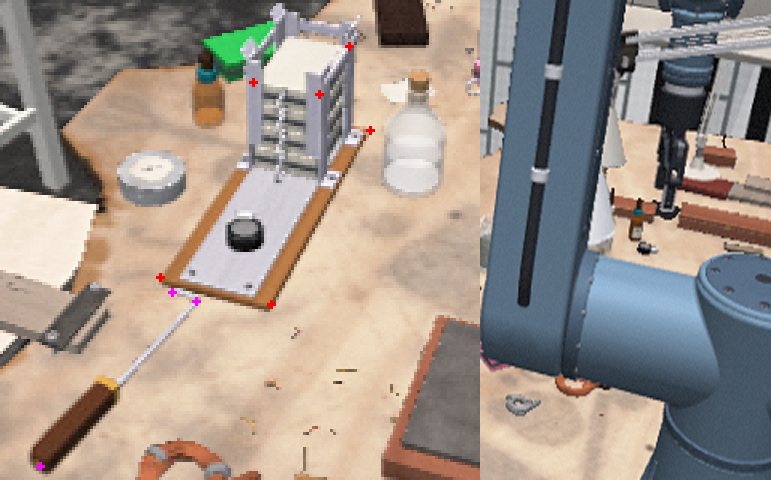

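The overlay in the side view agrees with the measured magazine and hook to within a pixel. The lamp shade at top (350,300), world about (0.27,-0.23) and z about 0.4, has to be avoided. I'll rise first, then sweep wide of it.

```bash
cat >> h.py <<'E'
def rows(*ts):
    for t in ts: go(*t)
E
python3 - <<'E'
from h import *
rows((.158,-.552,.38,16),(.24,-.535,.39,26),(.32,-.50,.39,36),(.37,-.46,.39,45))
E
```

```text
t 0.1 pos [ 0.1577 -0.5524  0.2305] dp [ 0.002  -0.0023 -0.5981] turn [-0.0029 -0.0007 -0.0029]
t 0.1 pos [ 0.1577 -0.5524  0.2305] dp [ 0.3361  0.0222 -0.6381] turn [-0.0029 -0.0009 -0.3362]
t 0.1 pos [ 0.1577 -0.5524  0.2305] dp [ 0.6822 -0.0247 -0.6379] turn [-0.0028 -0.0012 -0.6696]
t 0.1 pos [ 0.1577 -0.5524  0.2305] dp [ 0.9184 -0.1237 -0.6376] turn [-0.0027 -0.0014 -0.9696]
```

Request:
arm_command(
  dp=[
    [0, 0, -0.25],
    [0, 0, -0.45],
    [0, 0, -0.6],
    [0, 0, -0.62],
  ],
  turn=[
    [0, 0, 0],
    [0, 0, 0],
    [0, 0, 0],
    [0, 0, 0],
  ],
  jaw=[1, 1, 1, 1],
)

```text
time_s: 0.6
eef_pos: [0.1578, -0.554, 0.3895]
eef_rot: [0.003, 0.99, 0.139, -0.0]
wrist_force: [-0.0, 0.2, 0.3]
opening: 1.002
grasp_force: 0.0
```

Request:
arm_command(
  dp=[
    [0.2, 0.01, 0],
    [0.4, 0, 0],
    [0.6, -0.02, 0],
    [0.76, -0.06, 0],
    [0.92, -0.12, 0],
  ],
  turn=[
    [0, 0, -0.2],
    [0, 0, -0.4],
    [0, 0, -0.6],
    [0, 0, -0.8],
    [0, 0, -1],
  ],
  jaw=[0.8, 0.8, 0.8, 0.8, 0.8],
)

```text
time_s: 1.23
eef_pos: [0.3716, -0.4598, 0.3838]
eef_rot: [-0.002, 0.92, 0.392, -0.0]
wrist_force: [0.1, -0.0, -1.1]
opening: 0.799
grasp_force: 0.0
```

```bash
python3 - <<'E'
from h import *
rows((.43,-.36,.38,60),(.48,-.25,.37,75),(.51,-.22,.34,76))
E
```

```text
t 1.23 pos [ 0.3716 -0.4598  0.3838] dp [ 0.4494 -0.1082  0.0161] turn [-0.006  -0.0029 -0.4625]
t 1.23 pos [ 0.3716 -0.4598  0.3838] dp [ 0.9052 -0.2689  0.0572] turn [-0.0056 -0.0037 -0.9625]
t 1.23 pos [ 0.3716 -0.4598  0.3838] dp [ 1.0747 -0.2652  0.1774] turn [-0.0056 -0.0038 -0.9958]
```

Request:
arm_command(
  dp=[
    [0.2, -0.04, 0],
    [0.42, -0.1, 0],
    [0.6, -0.15, 0.02],
    [0.78, -0.22, 0.04],
    [0.95, -0.27, 0.05],
  ],
  turn=[
    [0, 0, -0.2],
    [0, 0, -0.4],
    [0, 0, -0.6],
    [0, 0, -0.8],
    [0, 0, -1],
  ],
  jaw=[0.7, 0.7, 0.7, 0.7, 0.7],
)

```text
time_s: 1.85
eef_pos: [0.4873, -0.2413, 0.3714]
eef_rot: [-0.002, 0.787, 0.617, -0.0]
wrist_force: [1.2, -0.7, 0.1]
opening: 0.699
grasp_force: 0.0
```

```bash
python3 - <<'E'
from h import *
rows((.498,-.01,.31,105))
E
```

```text
t 1.85 pos [ 0.4873 -0.2413  0.3714] dp [ 0.9083 -0.1794  0.2477] turn [-0.005  -0.0043 -0.9624]
```

Request:
arm_command(
  dp=[
    [0.2, -0.04, 0],
    [0.4, -0.08, 0],
    [0.6, -0.12, 0],
    [0.8, -0.16, 0],
    [0.93, -0.18, 0.25],
  ],
  turn=[
    [0, 0, -0.2],
    [0, 0, -0.4],
    [0, 0, -0.6],
    [0, 0, -0.8],
    [0, 0, -1],
  ],
  jaw=[0.6, 0.6, 0.6, 0.6, 0.6],
)

```text
time_s: 2.48
eef_pos: [0.5018, -0.009, 0.3205]
eef_rot: [0.003, 0.6, 0.8, 0.002]
wrist_force: [2.4, 0.1, 0.4]
opening: 0.602
grasp_force: 0.0
```

```bash
python3 - <<'E'
from h import *
rows((.498,.0133,.10,121.4),(.498,.0133,.014,121.4))
E
```

```text
t 2.48 pos [ 0.5018 -0.009   0.3205] dp [0.0928 0.0046 0.8819] turn [ 0.0117  0.0084 -0.5059]
t 2.48 pos [ 0.5018 -0.009   0.3205] dp [0.094  0.0023 1.2259] turn [ 0.0117  0.0084 -0.5059]
```

Request:
arm_command(
  dp=[
    [0.05, 0, 0.2],
    [0.08, 0, 0.4],
    [0.09, 0, 0.6],
    [0.09, 0, 0.8],
    [0.09, 0, 0.8],
  ],
  turn=[
    [0, 0, -0.25],
    [0, 0, -0.48],
    [0, 0, -0.48],
    [0, 0, -0.48],
    [0, 0, -0.48],
  ],
  jaw=[0.6, 0.6, 0.6, 0.6, 0.6],
)

```text
time_s: 3.1
eef_pos: [0.489, 0.0119, 0.1135]
eef_rot: [-0.006, 0.498, 0.867, -0.002]
wrist_force: [0.4, -1.0, 0.8]
opening: 0.598
grasp_force: 0.0
```

```bash
python3 - <<'E'
from h import *
rows((.498,.0133,.014,121.4))
E
```

```text
t 3.1 pos [0.489  0.0119 0.1135] dp [-0.0166  0.0371  0.3977] turn [-0.0161 -0.0152 -0.0361]
```

Request:
arm_command(
  dp=[
    [-0.01, 0.03, 0.1],
    [-0.01, 0.035, 0.2],
    [-0.01, 0.035, 0.25],
    [-0.01, 0.035, 0.25],
  ],
  turn=[
    [0, 0, -0.03],
    [0, 0, -0.03],
    [0, 0, -0.03],
    [0, 0, -0.03],
  ],
  jaw=[0.6, 0.6, 0.6, 0.6],
)

```text
time_s: 3.6
eef_pos: [0.5025, 0.0131, 0.0563]
eef_rot: [-0.0, 0.491, 0.871, -0.0]
wrist_force: [-0.2, -0.1, -0.3]
opening: 0.599
grasp_force: 0.0
```

```bash
python3 - <<'E'
from h import *
rows((.498,.0133,.014,121.4)); print(get_obs()["eef_rot"])
E
```

```text
t 3.6 pos [0.5025 0.0131 0.0563] dp [ 0.0101 -0.015   0.1692] turn [-0.0008 -0.0008 -0.0062]
[-2.84104847e-04  4.90807331e-01  8.71268084e-01 -9.06311524e-05]
```

Request:
arm_command(
  dp=[
    [0.01, -0.015, 0.08],
    [0.01, -0.015, 0.15],
    [0.01, -0.015, 0.168],
    [0.01, -0.015, 0.168],
  ],
  turn=[
    [0, 0, 0],
    [0, 0, 0],
    [0, 0, 0],
    [0, 0, 0],
  ],
  jaw=[0.6, 0.6, 0.6, 0.6],
)

```text
time_s: 4.1
eef_pos: [0.4983, 0.0133, 0.0141]
eef_rot: [-0.0, 0.491, 0.871, -0.0]
wrist_force: [0.2, 0.2, -0.1]
opening: 0.598
grasp_force: 0.0
```

Request:
arm_command(
  dp=[
    [0, 0, 0],
    [0, 0, 0],
    [0, 0, 0],
    [0, 0, 0],
    [0, 0, 0],
  ],
  turn=[
    [0, 0, 0],
    [0, 0, 0],
    [0, 0, 0],
    [0, 0, 0],
    [0, 0, 0],
  ],
  jaw=[0.2, 0.2, 0.2, 0.2, 0.2],
)

```text
time_s: 4.72
eef_pos: [0.499, 0.0132, 0.015]
eef_rot: [0.001, 0.491, 0.871, 0.0]
wrist_force: [-0.9, 0.7, 5.7]
opening: 0.345
grasp_force: 59.4
```

```bash
python3 - <<'E'
from h import *
rows((.498,.0133,.06,121.4),(.385,.12,.06,121.4),(.385,.12,.004,121.4)); 
E
```

```text
t 4.72 pos [0.499  0.0132 0.015 ] dp [ 0.0024 -0.003  -0.1801] turn [ 0.0026  0.0023 -0.006 ]
t 4.72 pos [0.499  0.0132 0.015 ] dp [ 0.6017 -0.1683 -0.1811] turn [ 0.0026  0.0023 -0.006 ]
t 4.72 pos [0.499  0.0132 0.015 ] dp [ 0.602  -0.1686  0.0429] turn [ 0.0026  0.0023 -0.006 ]
```

Request:
arm_command(
  dp=[
    [0, 0, -0.1],
    [0, 0, -0.18],
    [0.15, -0.04, -0.2],
    [0.3, -0.09, -0.2],
    [0.45, -0.13, -0.2],
  ],
  turn=[
    [0, 0, 0],
    [0, 0, 0],
    [0, 0, 0],
    [0, 0, 0],
    [0, 0, 0],
  ],
  jaw=[0.2, 0.2, 0.2, 0.2, 0.2],
)

```text
time_s: 5.35
eef_pos: [0.4111, 0.0933, 0.0641]
eef_rot: [0.0, 0.491, 0.871, 0.0]
wrist_force: [0.4, 0.2, -0.6]
opening: 0.35
grasp_force: 59.6
```

Request:
arm_command(
  dp=[
    [0.1, -0.02, 0],
    [0.15, -0.04, 0],
    [0.15, -0.04, 0.1],
    [0.15, -0.04, 0.17],
    [0.15, -0.04, 0.17],
  ],
  turn=[
    [0, 0, 0],
    [0, 0, 0],
    [0, 0, 0],
    [0, 0, 0],
    [0, 0, 0],
  ],
  jaw=[0.2, 0.2, 0.2, 0.2, 0.2],
)

```text
time_s: 5.98
eef_pos: [0.3832, 0.1193, 0.0207]
eef_rot: [-0.001, 0.491, 0.871, -0.001]
wrist_force: [-0.9, -0.6, -0.0]
opening: 0.352
grasp_force: 59.6
```

```bash
python3 - <<'E'
from h import *
rows((.385,.12,.0025,121.4)); 
E
```

```text
t 5.97 pos [0.3832 0.1193 0.0207] dp [-0.0013  0.0078  0.0726] turn [-0.0042 -0.0023 -0.0067]
```

Request:
arm_command(
  dp=[
    [0, 0, 0.05],
    [0, 0, 0.071],
    [0, 0, 0.071],
    [0, 0, 0.071],
  ],
  turn=[
    [0, 0, 0],
    [0, 0, 0],
    [0, 0, 0],
    [0, 0, 0],
  ],
  jaw=[0.2, 0.2, 0.2, 0.2],
)

```text
time_s: 6.48
eef_pos: [0.3842, 0.1196, 0.0039]
eef_rot: [0.0, 0.491, 0.871, 0.0]
wrist_force: [1.1, 0.4, -0.1]
opening: 0.346
grasp_force: 59.7
```

Request:
arm_command(
  dp=[
    [0, 0, 0],
    [0, 0, 0],
    [0, 0, 0],
    [0, 0, -0.15],
    [0, 0, -0.35],
  ],
  turn=[
    [0, 0, 0],
    [0, 0, 0],
    [0, 0, 0],
    [0, 0, 0],
    [0, 0, 0],
  ],
  jaw=[0.55, 0.55, 0.55, 0.55, 0.55],
)

```text
time_s: 7.1
eef_pos: [0.3826, 0.1195, 0.0912]
eef_rot: [-0.002, 0.491, 0.871, -0.001]
wrist_force: [1.1, -0.5, -0.1]
opening: 0.551
grasp_force: 0.0
```

```bash
python3 - <<'E'
from h import *
rows((.5005,.242,.08,89.4)); 
im=camera("top"); cv2.imwrite("pics/top1.png",im)
c=cv2.cvtColor(im,cv2.COLOR_BGR2HSV); 
E
```

```text
t 7.1 pos [0.3826 0.1195 0.0912] dp [0.1747 0.6573 0.0432] turn [-0.0067 -0.0018  1.0603]
```

Request:
arm_command(
  dp=[
    [0.05, 0.2, 0],
    [0.1, 0.4, 0],
    [0.15, 0.6, 0],
    [0.175, 0.657, 0],
    [0.175, 0.657, 0.04],
  ],
  turn=[
    [0, 0, 0.3],
    [0, 0, 0.6],
    [0, 0, 0.9],
    [0, 0, 1],
    [0, 0, 1],
  ],
  jaw=[0.55, 0.55, 0.55, 0.55, 0.55],
)

```text
time_s: 7.78
eef_pos: [0.5028, 0.243, 0.0812]
eef_rot: [0.0, 0.699, 0.715, 0.001]
wrist_force: [-0.0, -0.0, 0.7]
opening: 0.552
grasp_force: 0.0
```

```bash
python3 - <<'E'
from h import *
rows((.5005,.242,.04,89.4)); 
E
```

```text
t 7.78 pos [0.5028 0.243  0.0812] dp [-0.0038 -0.0095  0.1647] turn [ 0.0032 -0.0008  0.0643]
```

Request:
arm_command(
  dp=[
    [-0.004, -0.0095, 0.1],
    [-0.004, -0.0095, 0.2],
    [-0.004, -0.0095, 0.26],
    [-0.004, -0.0095, 0.26],
  ],
  turn=[
    [0, 0, 0.06],
    [0, 0, 0.06],
    [0, 0, 0.06],
    [0, 0, 0.06],
  ],
  jaw=[0.55, 0.55, 0.55, 0.55],
)

```text
time_s: 8.28
eef_pos: [0.498, 0.2403, 0.0148]
eef_rot: [-0.001, 0.711, 0.704, -0.001]
wrist_force: [0.9, 1.2, 0.1]
opening: 0.549
grasp_force: 0.0
```

```bash
python3 - <<'E'
from h import *
rows((.5005,.242,.004,89.4)); 
E
```

```text
t 8.28 pos [0.498  0.2403 0.0148] dp [0.0071 0.0101 0.0433] turn [-0.0059  0.0016  0.0008]
```

Request:
arm_command(
  dp=[
    [0.004, 0.006, 0.03],
    [0.004, 0.006, 0.042],
    [0.004, 0.006, 0.042],
    [0.004, 0.006, 0.042],
  ],
  turn=[
    [0, 0, 0],
    [0, 0, 0],
    [0, 0, 0],
    [0, 0, 0],
  ],
  jaw=[0.55, 0.55, 0.55, 0.55],
)

```text
time_s: 8.78
eef_pos: [0.5012, 0.2422, 0.0061]
eef_rot: [0.0, 0.711, 0.704, 0.0]
wrist_force: [0.4, 0.3, 0.6]
opening: 0.549
grasp_force: 0.0
```

Request:
arm_command(
  dp=[
    [0, 0, 0],
    [0, 0, 0],
    [0, 0, 0],
    [0, 0, 0],
    [0, 0, 0],
  ],
  turn=[
    [0, 0, 0],
    [0, 0, 0],
    [0, 0, 0],
    [0, 0, 0],
    [0, 0, 0],
  ],
  jaw=[0.35, 0.25, 0.05, 0.05, 0.05],
)

```text
time_s: 9.4
eef_pos: [0.5014, 0.2421, 0.0062]
eef_rot: [0.0, 0.711, 0.703, 0.0]
wrist_force: [0.5, -0.3, 5.7]
opening: 0.196
grasp_force: 60.3
```

```bash
python3 - <<'E'
from h import *
rows((.5005,.242,.05,89.4)); 
E
```

```text
t 9.4 pos [0.5014 0.2421 0.0062] dp [-0.0006 -0.0034 -0.1754] turn [ 0.0015 -0.0004  0.0005]
```

```bash
python3 - <<'E'
from h import *
p=mag(-.1154,-.048); print(p); rows((*p,.10,98.55))
print("hi"); rows((.5014,.2421,.10,89.4))
E
```

```text
[0.44317665 0.06398123]
t 9.4 pos [0.5014 0.2421 0.0062] dp [-0.7149 -0.2252 -0.3757] turn [ 1.500e-03 -2.000e-04 -3.045e-01]
hi
t 9.4 pos [0.5014 0.2421 0.0062] dp [-1.000e-04  4.000e-04 -3.754e-01] turn [ 0.0015 -0.0004  0.0005]
```

Request:
arm_command(
  dp=[
    [0, 0, -0.1],
    [0, 0, -0.2],
    [0, 0, -0.3],
    [0, 0, -0.38],
    [0, 0, -0.38],
  ],
  turn=[
    [0, 0, 0],
    [0, 0, 0],
    [0, 0, 0],
    [0, 0, 0],
    [0, 0, 0],
  ],
  jaw=[0.05, 0.05, 0.05, 0.05, 0.05],
)

```text
time_s: 10.02
eef_pos: [0.5019, 0.2423, 0.1018]
eef_rot: [0.001, 0.711, 0.704, 0.001]
wrist_force: [-0.5, 0.4, -1.4]
opening: 0.192
grasp_force: 59.6
```

Request:
arm_command(
  dp=[
    [-0.06, -0.1, 0],
    [-0.2, -0.2, 0],
    [-0.38, -0.225, 0],
    [-0.5, -0.225, 0],
    [-0.5, -0.225, 0],
  ],
  turn=[
    [0, 0, -0.1],
    [0, 0, -0.2],
    [0, 0, -0.3],
    [0, 0, -0.305],
    [0, 0, -0.305],
  ],
  jaw=[0.05, 0.05, 0.05, 0.05, 0.05],
)

```text
time_s: 10.65
eef_pos: [0.4425, 0.1161, 0.0995]
eef_rot: [-0.001, 0.653, 0.757, -0.001]
wrist_force: [-1.0, 0.9, -0.9]
opening: 0.19
grasp_force: 59.6
```

```bash
python3 - <<'E'
from h import *
p=mag(-.1154,-.048); rows((*p,.10,98.55))
E
```

```text
t 10.65 pos [0.4425 0.1161 0.0995] dp [-0.2067 -0.0279 -0.0021] turn [-0.004  -0.0003 -0.0053]
```

Request:
arm_command(
  dp=[
    [-0.08, -0.02, 0],
    [-0.16, -0.028, 0],
    [-0.205, -0.028, 0],
    [-0.205, -0.028, 0],
    [-0.205, -0.028, 0],
  ],
  turn=[
    [0, 0, 0],
    [0, 0, 0],
    [0, 0, 0],
    [0, 0, 0],
    [0, 0, 0],
  ],
  jaw=[0.05, 0.05, 0.05, 0.05, 0.05],
)

```text
time_s: 11.28
eef_pos: [0.444, 0.0665, 0.1005]
eef_rot: [-0.0, 0.652, 0.758, -0.0]
wrist_force: [-0.0, -0.4, -1.2]
opening: 0.192
grasp_force: 59.6
```

```bash
python3 - <<'E'
from h import *
p=mag(-.1154,-.048); rows((*p,.0252,98.55))
o=get_obs(); z=o["eef_pos"][2]-.0062+.005
for n in("top","side"): cv2.imwrite(f"pics/{n}2.png",camera(n))
# predicted toe from the TCP
g=o["eef_pos"][:2]; q=o["eef_rot"]; ax=-Rn.from_quat([*q[1:],q[0]]).apply([1,0,0])[:2]; ay=np.array([-ax[1],ax[0]])
r=g+.1504*ax; tip=r+.024*ay
P=[[*r,z],[*tip,z]]
out=[]
for n in("top","side"):
    im=cv2.imread(f"pics/{n}2.png"); uv=proj(n,P); print(n,uv.round(1)); c=uv.mean(0).round().astype(int)
    cr=im[c[1]-35:c[1]+35,c[0]-35:c[0]+35]; cr=cv2.resize(cr,None,fx=5.6,fy=5.6,interpolation=cv2.INTER_CUBIC)
    for p in uv: cv2.circle(cr,tuple(np.int32((p-c+35.5)*5.6)),3,(0,0,255),-1)
    out.append(cr)
cv2.imwrite("pics/c4.png",np.hstack(out))
E
```

```text
t 11.28 pos [0.444  0.0665 0.1005] dp [-0.0096 -0.0047  0.3011] turn [-0.0008 -0.0008  0.0009]
top [[269.  204.7]
 [267.8 195.1]]
side [[279.4 188.3]
 [270.8 186.7]]
```

View pics/c4.png

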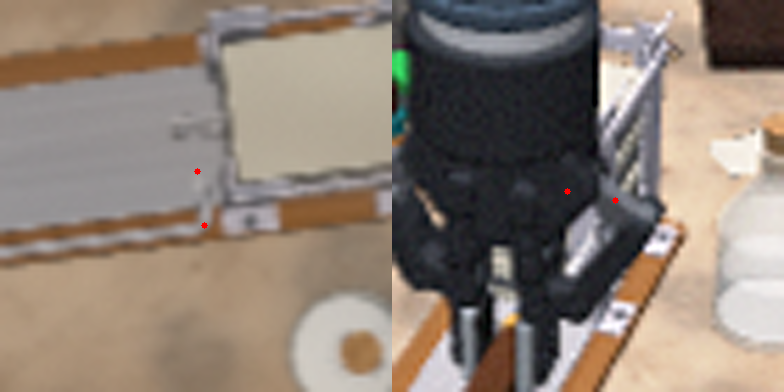

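The top crop shows the toe at about crop (207,180-225), slightly right of the prediction. In the side view the gripper hides it. I'll fit the rod and toe numerically.

```bash
cat > rod.py <<'E'
from h import *
def rodfit(fn,z,show=False):
    # rod/toe found as change against the first picture, in magazine coordinates at height z
    im=cv2.imread(fn); bg=cv2.imread("pics/top0.png")
    d=cv2.absdiff(im,bg).sum(2).astype(np.float32)
    return im,d
im,d=rodfit("pics/top2.png",0)
o=get_obs(); z=o["eef_pos"][2]-.0062+.005
A=np.arange(-80,60,1.0); B=np.arange(-80,10,.5)
P=np.array([[*mag(a/1e3,b/1e3),z] for b in B for a in A]); uv=proj("top",P).astype(np.float32).reshape(len(B),len(A),2)
D=cv2.remap(d,uv[...,0],uv[...,1],cv2.INTER_LINEAR); I=cv2.remap(im,uv[...,0],uv[...,1],cv2.INTER_LINEAR)
cx=[];cy=[]
for i,a in enumerate(A):
    if a<20:
        w=np.clip(D[:,i]-40,0,None); w[(B>-30)|(B<-65)]=0
        if w.sum()>50: cx.append(a); cy.append((w*B).sum()/w.sum())
f=np.polyfit(cx,cy,1); print("rod: slope deg",np.degrees(np.arctan(f[0])),"y at x=35",np.polyval(f,35),"n",len(cx),"res",np.std(np.array(cy)-np.polyval(f,cx)))
for b in range(-60,-10,4):
    j=np.argmin(abs(B-b)); w=np.clip(D[j]-40,0,None); w[A<20]=0
    print(b,(w*A).sum()/max(w.sum(),1),w.max().round())
q=o["eef_rot"]; g=o["eef_pos"][:2]-O; print("tcp mag",g@EX,g@EY,z)
E
python3 rod.py
```

```text
rod: slope deg -2.2249324277329205 y at x=35 -49.535998222212534 n 100 res 2.6133479675450975
-60 0.0 0.0
-56 0.0 0.0
-52 25.657796878810046 15.0
-48 25.969152928537127 159.0
-44 32.687194251340024 155.0
-40 34.21639486989006 97.0
-36 0.0 0.0
-32 36.75798574599836 27.0
-28 0.0 0.0
-24 0.0 0.0
-20 0.0 0.0
-16 0.0 0.0
-12 0.0 0.0
tcp mag -0.11779540077093899 -0.0467875915881395 0.09939576047936889
```

```bash
cat >> rod.py <<'E'
print([(int(a),round(c,1)) for a,c in list(zip(cx,cy))[::5]])
p=cv2.fitLine(np.float32(np.stack([cx,cy],1)),cv2.DIST_HUBER,0,.01,.01).ravel(); print("huber deg",np.degrees(np.arctan(p[1]/p[0])),"y35",p[3]+(35-p[2])*p[1]/p[0])
cv2.imwrite("pics/rect2.png",cv2.resize(np.hstack([I[::-1],cv2.merge([np.clip(D[::-1],0,255)]*3)]),None,fx=2.8,fy=2.8,interpolation=cv2.INTER_LINEAR))
E
python3 rod.py|tail -2
```

```text
[(-80, np.float64(-51.0)), (-75, np.float64(-44.1)), (-70, np.float64(-36.1)), (-65, np.float64(-46.6)), (-60, np.float64(-47.5)), (-55, np.float64(-48.2)), (-50, np.float64(-47.8)), (-45, np.float64(-47.4)), (-40, np.float64(-47.5)), (-35, np.float64(-48.1)), (-30, np.float64(-48.1)), (-25, np.float64(-47.5)), (-20, np.float64(-47.5)), (-15, np.float64(-48.1)), (-10, np.float64(-48.1)), (-5, np.float64(-47.6)), (0, np.float64(-47.4)), (5, np.float64(-48.2)), (10, np.float64(-48.2)), (15, np.float64(-47.8))]
huber deg -0.31005198 y35 -48.05185[ WARN:0@0.288] global loadsave.cpp:1063 imwrite_ Unsupported depth image for selected encoder is fallbacked to CV_8U.
```

View pics/rect2.png

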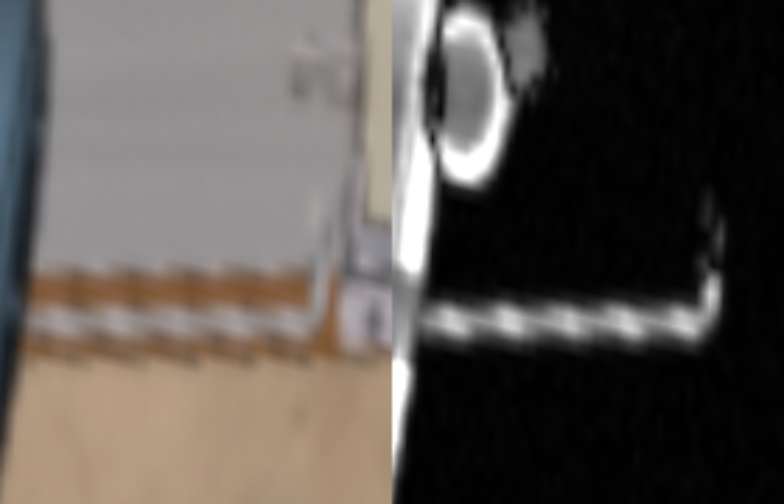

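Rod parallel to the magazine, y≈-48 mm, with the toe at x≈34.5 mm. That suits the staging position, so I'll lower straight down to eye height.

Request:
arm_command(
  dp=[
    [0, 0, 0.08],
    [0, 0, 0.16],
    [0, 0, 0.24],
    [0, 0, 0.3],
    [0, 0, 0.3],
  ],
  turn=[
    [0, 0, 0],
    [0, 0, 0],
    [0, 0, 0],
    [0, 0, 0],
    [0, 0, 0],
  ],
  jaw=[0.05, 0.05, 0.05, 0.05, 0.05],
)

```text
time_s: 12.0
eef_pos: [0.4431, 0.0662, 0.0248]
eef_rot: [-0.001, 0.652, 0.758, -0.001]
wrist_force: [0.3, -0.1, -0.4]
opening: 0.191
grasp_force: 59.6
```

```bash
python3 - <<'E'
from h import *
rows((*mag(-.1175,-.047),.0252,98.55),(*mag(-.1175,-.011),.0252,98.55))
E
```

```text
t 12.0 pos [0.4431 0.0662 0.0248] dp [-0.0006  0.0028 -0.0018] turn [-0.0047 -0.0014  0.0012]
t 12.0 pos [0.4431 0.0662 0.0248] dp [-0.0007  0.1468 -0.0022] turn [-0.0047 -0.0014  0.0012]
```

Request:
arm_command(
  dp=[
    [0, 0.03, 0],
    [0, 0.07, 0],
    [0, 0.11, 0],
    [0, 0.146, 0],
    [0, 0.146, 0],
  ],
  turn=[
    [0, 0, 0],
    [0, 0, 0],
    [0, 0, 0],
    [0, 0, 0],
    [0, 0, 0],
  ],
  jaw=[0.05, 0.05, 0.05, 0.05, 0.05],
)

```text
time_s: 12.62
eef_pos: [0.4812, 0.0714, 0.0259]
eef_rot: [0.0, 0.652, 0.758, 0.0]
wrist_force: [0.4, -0.2, -0.9]
opening: 0.197
grasp_force: 59.6
```

```bash
cp pics/top2.png /tmp/; python3 - <<'E'
from h import *
o=get_obs(); g=o["eef_pos"][:2]-O; print("tcp mag",(g@EX).round(4),(g@EY).round(4),o["eef_pos"][2],o["wrist_force"])
for n in("top","side"): cv2.imwrite(f"pics/{n}3.png",camera(n))
out=[]
for n in("top","side"):
    im=cv2.imread(f"pics/{n}3.png"); c=proj(n,[[*mag(.03,0),.024]])[0].round().astype(int)
    out.append(cv2.resize(im[c[1]-28:c[1]+28,c[0]-28:c[0]+28],None,fx=7,fy=7,interpolation=cv2.INTER_CUBIC))
cv2.imwrite("pics/c5.png",np.hstack(out))
rows((*mag(-.1175-.02,-.011),.0252,98.55))
E
```

```text
tcp mag -0.117 -0.0093 0.025915536510892654 [ 0.40650926 -0.22859515 -0.9390558 ]
t 12.72 pos [0.48   0.0714 0.0255] dp [ 0.0809 -0.002   0.0014] turn [-0.0013 -0.0003  0.0009]
```

View pics/c5.png

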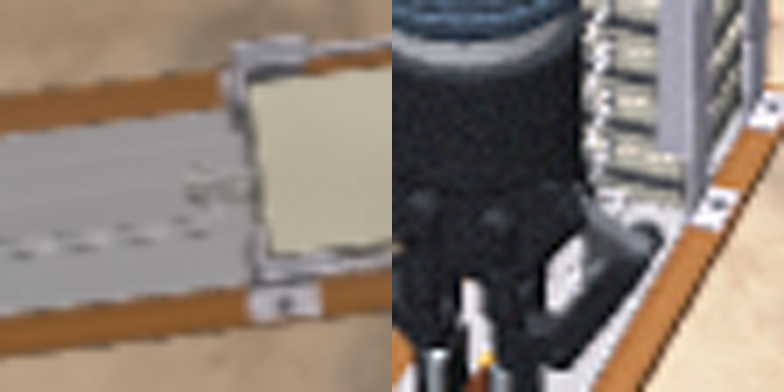

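Toe is beside and through the lowest eye with no contact force, and the rod ends at crop (215,215). I'll start with a short test pull and watch the force.

Request:
arm_command(
  dp=[
    [0.02, 0, 0],
    [0.04, 0, 0],
    [0.06, 0, 0],
    [0.08, 0, 0],
    [0.1, 0, 0],
  ],
  turn=[
    [0, 0, 0],
    [0, 0, 0],
    [0, 0, 0],
    [0, 0, 0],
    [0, 0, 0],
  ],
  jaw=[0.05, 0.05, 0.05, 0.05, 0.05],
)

```text
time_s: 13.35
eef_pos: [0.4765, 0.0964, 0.0257]
eef_rot: [0.0, 0.652, 0.758, -0.0]
wrist_force: [0.2, -2.8, -0.8]
opening: 0.19
grasp_force: 59.5
```

```bash
python3 - <<'E'
from h import *
o=get_obs(); g=o["eef_pos"][:2]-O; f=o["wrist_force"]; print("tcp mag",(g@EX).round(4),(g@EY).round(4),o["eef_pos"][2],"F along/lat/z",f[:2]@EX,f[:2]@EY,f[2],o["torque"])
E
```

```text
tcp mag -0.1425 -0.0102 0.025730459757051436 F along/lat/z 2.807052073218906 -0.20768447816869745 -0.7769661677780784 [-0.41049237 -0.03518922 -0.04288785]
```

Request:
arm_command(
  dp=[
    [0.025, 0, 0],
    [0.05, 0, 0],
    [0.08, 0, 0],
    [0.11, 0, 0],
    [0.14, 0, 0],
  ],
  turn=[
    [0, 0, 0],
    [0, 0, 0],
    [0, 0, 0],
    [0, 0, 0],
    [0, 0, 0],
  ],
  jaw=[0.05, 0.05, 0.05, 0.05, 0.05],
)

```text
time_s: 13.98
eef_pos: [0.4712, 0.1312, 0.0257]
eef_rot: [-0.0, 0.652, 0.758, -0.0]
wrist_force: [0.1, -2.3, -0.9]
opening: 0.194
grasp_force: 59.6
```

Request:
arm_command(
  dp=[
    [0.03, 0, 0],
    [0.06, 0, 0],
    [0.09, 0, 0],
    [0.12, 0, 0],
    [0.14, 0, 0],
  ],
  turn=[
    [0, 0, 0],
    [0, 0, 0],
    [0, 0, 0],
    [0, 0, 0],
    [0, 0, 0],
  ],
  jaw=[0.05, 0.05, 0.05, 0.05, 0.05],
)

```text
time_s: 14.6
eef_pos: [0.4659, 0.1659, 0.0257]
eef_rot: [-0.0, 0.652, 0.758, 0.0]
wrist_force: [-0.1, -0.4, -0.6]
opening: 0.194
grasp_force: 59.6
```

```bash
cat > st.py <<'E'
from h import *
import sys
o=get_obs(); g=o["eef_pos"][:2]-O; f=o["wrist_force"]; print("tcp mag",(g@EX).round(4),(g@EY).round(4),o["eef_pos"][2],"F along/lat/z",f[:2]@EX,f[:2]@EY,f[2])
n=sys.argv[1]; im=camera("top"); cv2.imwrite(f"pics/top{n}.png",im); cv2.imwrite(f"pics/side{n}.png",camera("side"))
A=np.arange(-130,130,.5);B=np.arange(-45,45,.5)
def bl(z,lo,hi):
    uv=proj("top",np.array([[*mag(a/1e3,b/1e3),z] for b in B for a in A])).astype(np.float32).reshape(len(B),len(A),2)
    h_=cv2.cvtColor(cv2.remap(im,uv[...,0],uv[...,1],cv2.INTER_LINEAR),cv2.COLOR_BGR2HSV); H,S,V=cv2.split(h_)
    m=((S>22)&(S<90)&(V>140)&(H>12)&(H<38)).astype(np.uint8); m[:,(A<lo)|(A>hi)]=0; m=cv2.morphologyEx(m,cv2.MORPH_OPEN,np.ones((9,9)))
    n_,l,s,c=cv2.connectedComponentsWithStats(m)
    if n_<2: print("none"); return
    i=1+np.argmax(s[1:,4]); ys,xs=np.nonzero(l==i)
    r=cv2.minAreaRect(np.float32(np.stack([A[xs],B[ys]],1))); print("z",z,"rect",r,"x",A[xs].min(),A[xs].max())
bl(.036,-130,48)
for z in(.084,.108): bl(z,35,130)
E
python3 st.py 4
```

```text
tcp mag -0.2128 -0.0103 0.02569882966646828 F along/lat/z 0.33647462534838934 -0.14950243188045945 -0.6113660688616196
z 0.036 rect ((2.25, 1.25), (62.5, 90.5), 90.0) x -43.0 47.5
z 0.084 rect ((91.74999237060547, 1.9999961853027344), (63.99999237060547, 75.49998474121094), 90.0) x 54.0 129.5
z 0.108 rect ((91.28297424316406, -0.26244163513183594), (62.10393142700195, 77.18115234375), 89.30972290039062) x 52.5 129.5
```

Block_1 is at x≈2 mm and square, so about 35 mm more to go.

Request:
arm_command(
  dp=[
    [0.03, 0, 0],
    [0.06, 0, 0],
    [0.09, 0, 0],
    [0.12, 0, 0],
    [0.14, 0, 0],
  ],
  turn=[
    [0, 0, 0],
    [0, 0, 0],
    [0, 0, 0],
    [0, 0, 0],
    [0, 0, 0],
  ],
  jaw=[0.05, 0.05, 0.05, 0.05, 0.05],
)

```text
time_s: 15.32
eef_pos: [0.4608, 0.2005, 0.0257]
eef_rot: [-0.0, 0.652, 0.758, 0.0]
wrist_force: [-0.5, -0.3, -0.8]
opening: 0.195
grasp_force: 59.6
```

Request:
arm_command(
  dp=[
    [0, 0, 0],
    [0, 0, 0],
  ],
  turn=[
    [0, 0, 0],
    [0, 0, 0],
  ],
  jaw=[0.05, 0.05],
)

```text
time_s: 15.58
eef_pos: [0.4609, 0.1999, 0.0257]
eef_rot: [0.0, 0.652, 0.758, -0.0]
wrist_force: [-0.9, 0.5, -0.8]
opening: 0.193
grasp_force: 59.6
```

```bash
python3 st.py 5; python3 - <<'E'
from h import *
out=[]
for n in("top","side"):
    im=cv2.imread(f"pics/{n}5.png"); c=proj(n,[[*mag(.03,0),.05]])[0].round().astype(int)
    out.append(cv2.resize(im[c[1]-60:c[1]+60,c[0]-65:c[0]+65],None,fx=3,fy=3,interpolation=cv2.INTER_CUBIC))
cv2.imwrite("pics/c6.png",np.hstack(out))
E
```

```text
tcp mag -0.2471 -0.0103 0.025723189834469286 F along/lat/z -0.659895086868117 -0.8287165011690469 -0.7513905047483601
z 0.036 rect ((-32.5, 1.0), (63.0, 90.0), 90.0) x -77.5 12.5
z 0.084 rect ((88.24999237060547, 0.4999961853027344), (62.99999237060547, 82.49998474121094), 90.0) x 47.0 129.5
z 0.108 rect ((87.74998474121094, -1.75), (83.49998474121094, 61.49999237060547), -0.0) x 46.0 129.5
```

View pics/c6.png

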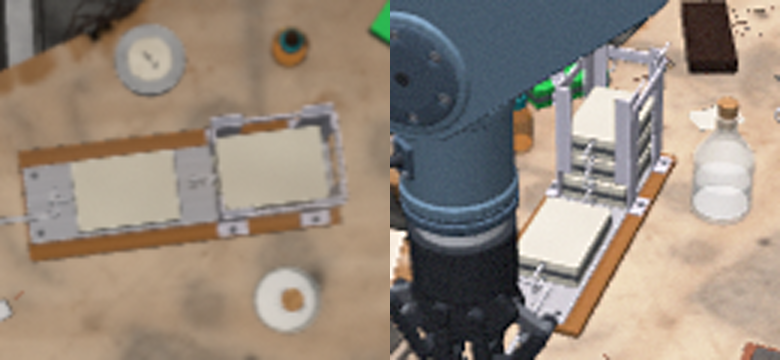

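Block_1 lies out on the runway, square at x≈-32 mm (top crop (125,190)). The three blocks above have dropped down in the magazine. Next I'll unhook: ease forward 5 mm, slide sideways, then lift.

Request:
arm_command(
  dp=[
    [-0.012, 0, 0],
    [-0.022, 0, 0],
    [-0.022, -0.03, 0],
    [-0.022, -0.07, 0],
    [-0.022, -0.11, 0],
  ],
  turn=[
    [0, 0, 0],
    [0, 0, 0],
    [0, 0, 0],
    [0, 0, 0],
    [0, 0, 0],
  ],
  jaw=[0.05, 0.05, 0.05, 0.05, 0.05],
)

```text
time_s: 16.3
eef_pos: [0.4334, 0.1903, 0.0256]
eef_rot: [-0.0, 0.652, 0.758, -0.0]
wrist_force: [-0.5, -0.7, -0.7]
opening: 0.192
grasp_force: 59.6
```

Request:
arm_command(
  dp=[
    [0, -0.04, 0],
    [0, -0.06, 0],
    [0, -0.06, -0.1],
    [0, -0.06, -0.2],
    [0, -0.06, -0.22],
  ],
  turn=[
    [0, 0, 0],
    [0, 0, 0],
    [0, 0, 0],
    [0, 0, 0],
    [0, 0, 0],
  ],
  jaw=[0.05, 0.05, 0.05, 0.05, 0.05],
)

```text
time_s: 16.92
eef_pos: [0.421, 0.1884, 0.0823]
eef_rot: [0.001, 0.652, 0.758, 0.001]
wrist_force: [0.5, -0.0, -1.3]
opening: 0.187
grasp_force: 59.6
```

```bash
sed -i 's/np.arange(-130,130,.5)/np.arange(-130,160,.5)/; s/,35,130)/,35,160)/' st.py; python3 st.py 6; python3 - <<'E'
from h import *
rows((.48,.275,.08,89.4),(.48,.275,.0075,89.4))
E
```

```text
tcp mag -0.2417 -0.0514 0.08228165942021473 F along/lat/z 0.10021954763938332 0.4481770114424522 -1.3003589344809328
z 0.036 rect ((-32.25, 0.9999961853027344), (90.49998474121094, 62.99999237060547), -0.0) x -77.5 13.0
z 0.084 rect ((93.75, 0.75), (62.5, 92.5), 90.0) x 47.5 140.0
z 0.108 rect ((91.49998474121094, -1.75), (90.99998474121094, 61.49999237060547), -0.0) x 46.0 137.0
t 17.02 pos [0.42   0.1882 0.081 ] dp [0.3077 0.289  0.0043] turn [ 2.500e-03 -2.000e-04  3.057e-01]
t 17.02 pos [0.42   0.1882 0.081 ] dp [0.3077 0.2886 0.2943] turn [ 2.500e-03 -2.000e-04  3.057e-01]
```

Request:
arm_command(
  dp=[
    [0.1, 0.05, 0],
    [0.2, 0.13, 0],
    [0.3, 0.23, 0],
    [0.307, 0.288, 0.05],
    [0.307, 0.288, 0.15],
  ],
  turn=[
    [0, 0, 0.1],
    [0, 0, 0.2],
    [0, 0, 0.3],
    [0, 0, 0.305],
    [0, 0, 0.305],
  ],
  jaw=[0.05, 0.05, 0.05, 0.05, 0.05],
)

```text
time_s: 17.65
eef_pos: [0.4807, 0.2754, 0.0423]
eef_rot: [0.0, 0.711, 0.704, 0.001]
wrist_force: [0.6, -0.3, -0.2]
opening: 0.194
grasp_force: 59.6
```

Request:
arm_command(
  dp=[
    [0, 0, 0.05],
    [0, 0, 0.09],
    [0, 0, 0.09],
  ],
  turn=[
    [0, 0, 0],
    [0, 0, 0],
    [0, 0, 0],
  ],
  jaw=[0.05, 0.05, 0.05],
)

```text
time_s: 18.02
eef_pos: [0.4787, 0.2744, 0.0199]
eef_rot: [-0.0, 0.711, 0.703, -0.001]
wrist_force: [0.2, 0.1, -0.7]
opening: 0.198
grasp_force: 59.6
```

```bash
python3 - <<'E'
from h import *
rows((.48,.275,.0066,89.4))
E
```

```text
t 18.02 pos [0.4787 0.2744 0.0199] dp [0.0024 0.0051 0.0532] turn [-0.0031  0.001   0.0003]
```

Request:
arm_command(
  dp=[
    [0, 0, 0.03],
    [0, 0, 0.05],
    [0, 0, 0.053],
    [0, 0, 0.053],
  ],
  turn=[
    [0, 0, 0],
    [0, 0, 0],
    [0, 0, 0],
    [0, 0, 0],
  ],
  jaw=[0.05, 0.05, 0.05, 0.05],
)

```text
time_s: 18.52
eef_pos: [0.4795, 0.2748, 0.0076]
eef_rot: [0.0, 0.711, 0.703, 0.0]
wrist_force: [-0.3, -0.1, -0.8]
opening: 0.192
grasp_force: 59.6
```

Request:
arm_command(
  dp=[
    [0, 0, 0],
    [0, 0, 0],
    [0, 0, 0],
    [0, 0, -0.1],
    [0, 0, -0.3],
  ],
  turn=[
    [0, 0, 0],
    [0, 0, 0],
    [0, 0, 0],
    [0, 0, 0],
    [0, 0, 0],
  ],
  jaw=[0.5, 0.5, 0.5, 0.5, 0.5],
)

```text
time_s: 19.15
eef_pos: [0.4775, 0.274, 0.0812]
eef_rot: [-0.001, 0.711, 0.703, -0.002]
wrist_force: [0.3, -0.0, 0.1]
opening: 0.503
grasp_force: 0.0
```

Request:
arm_command(
  dp=[
    [0, 0, -0.2],
    [0, 0, -0.4],
    [0.1, 0, -0.6],
    [0.1, -0.1, -0.6],
    [0.1, -0.2, -0.6],
  ],
  turn=[
    [0, 0, 0],
    [0, 0, 0],
    [0, 0, 0],
    [0, 0, 0],
    [0, 0, 0],
  ],
  jaw=[0.5, 0.5, 0.5, 0.5, 0.5],
)

```text
time_s: 19.77
eef_pos: [0.4295, 0.3006, 0.2334]
eef_rot: [0.0, 0.711, 0.704, 0.001]
wrist_force: [0.3, -0.9, -0.2]
opening: 0.498
grasp_force: 0.0
```

```bash
python3 st.py 7; python3 - <<'E'
from h import *
im=cv2.imread("pics/top7.png")[110:260,100:350]
s=cv2.imread("pics/side7.png")[130:330,150:350]
cv2.imwrite("pics/c7.png",np.hstack([cv2.resize(im,(500,300),interpolation=cv2.INTER_CUBIC),cv2.resize(s,(300,300),interpolation=cv2.INTER_CUBIC)]))
E
```

```text
tcp mag -0.3514 -0.0264 0.23336914470534587 F along/lat/z 0.9779578000275719 0.20169575039676735 -0.17970271711649835
z 0.036 rect ((-32.49999237060547, 1.2499961853027344), (62.49999237060547, 89.99998474121094), 90.0) x -77.5 12.5
z 0.084 rect ((93.75, 0.75), (62.5, 92.5), 90.0) x 47.5 140.0
z 0.108 rect ((91.99998474121094, -1.5000038146972656), (90.99998474121094, 60.99999237060547), -0.0) x 46.5 137.5
```

View pics/c7.png

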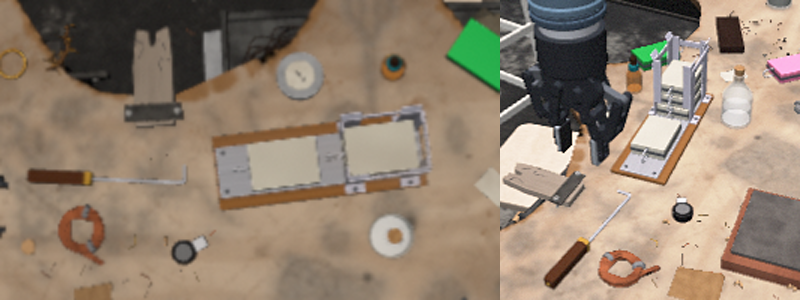

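The picture shows the hook flat on the bench at (105,180), off the board, and the loupe flat at (187,250). Block_1 is square on the board, the stack is seated, and the bottles and tin haven't moved.

```bash
python3 -c "
from bench import *
print(hand_in())"
```

```text
the job is handed in; nothing more can be done
None
```

The job is done and handed in at about 20 s: the loupe is on the bench, the bottom block is pulled about 127 mm and square on the board, the stack has dropped flat, the hook lies on the bench off the board, and the bottles and tin are where they were.

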